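Fit a washing machine's selector dial and hold it pressed home

TASK

Fit the new black eight-sided dial onto the steel cross-shaped spindle of the washing machine's control panel: turn it until its grooves mesh with the spindle's splines, slide it straight home and press it fully down against the orange spring collar. Finish while still holding the dial pressed down with the gripper, so that a colleague can clip it from behind. Leave the old ivory dial, the screwdriver and the blue-capped tub where they are.

Things in the scene. Friction and masses are not known exactly. Their poses are not given: they have to be found in the camera images.
- dial: New dial, loose, upright on the mat: black eight-sided prism, 46 mm across flats, 34 mm high, about 60 g. Origin: centre of underside, z up. Its x and y axes are each square to a pair of flats. Underneath, a plus-shaped blind bore 27 mm deep: two grooves along x and y, 9.5 mm wide, 25 mm long. A white plus on top (40 mm) lies right over the grooves. Any quarter turn meshes.
- spindle_tip (a point): Top of the steel spindle, on its axis, 78 mm above the worktop, 28 mm above the panel's face, at the panel's centre. x and y axes lie along its splines and turn with it. Upright plus-shaped shaft: two crossing splines 22 mm long over all, 7 mm wide, tops rounded (radius 3.5 mm). Turns about the vertical, but stiffly (0.12 N m).
- collar (a joint): Travel in m of the orange sprung ring (about 39 mm across) around the spindle's foot: 0 = up (top 10 mm above the panel's face, 18 mm below the spindle's tip), 0.006 = fully pressed, a hard stop (top 4 mm above the face). The dial's underside presses it: about 2 N to start, 9 N at full travel.
- panel: White control panel of a washing machine lying face up, fixed: 120 mm (its x) by 360 mm (its y) and 50 mm high; origin at the centre of its underside. Display, keys and drawer front are flat on its face.
- mat: Blue mat, fixed, 130 mm (x) by 220 mm (y) and 4 mm thick, origin at the centre of its underside. Both dials stand on it, about 110 mm apart.
- old_dial: Bystander: old ivory round dial, loose, 40 mm in diameter and 20 mm high, origin at the centre of its underside.
- screwdriver: Bystander: red-handled screwdriver lying loose on the worktop beyond the mat.
- tub: Bystander: jar with a blue cap, 70 mm in diameter and 110 mm high, standing loose on the worktop, origin at the centre of its underside.

How it is judged:
By the outcome, as a careful person would: the job done as asked, in the order asked, and still so for the second after the job is handed in, while the arm keeps its last pose, push and grip.
It also fails if it takes over 38 s, if anything falls off the work surface, if the arm or the gripper's body presses on something with over 40 N, if the wrist force passes 120 N, or if a joint passes its speed limit or range.

ROBOT

A 6-joint arm with a two-finger parallel gripper is mounted at the origin on the work surface. World frame = base frame: x ahead of the robot, y to its left, z up, the work surface at z = 0. Lengths are in mm, angles in rad, forces in N, time in s.
With the tool pointing down it reaches from about 350 to 975 mm from the base axis. Payload 7.1 kg.
Tool frame: the origin (TCP) lies between the finger pads; the fingertips stand 14 mm ahead of it and the grasp point (between the pads) lies 5 mm behind it (ctrl.tcp_to_tips is the distance from the TCP to the fingertips, in mm); z points along the fingers, y is the line along which they close (so a half turn about z gives the same grasp; the last joint's range is limited). The gripper opens to 88 mm and grips with 3 to 60 N. Pads are 20 mm wide; open, the fingers measure 115 mm over their backs; the gripper's body (75 mm by 178 mm) begins 61 mm behind the grasp point.
Start: joints at [1.116, 0.423, 1.63, -0, 1.089, -0.019], TCP at [263.802, 566.58, 236.675] pointing down, gripper open.
Joint ranges: [-3, 3], [-0.9, 2.11], [0.09, 2.58], [-1.31, 4.45], [0.11, 2.69], [-2.54, 2.54]. Speed limits (rad/s): [2.39, 2.39, 3.01, 3.14, 3.14, 3.14].

INTERFACE

Orientations are given as a rotation vector (axis times angle).
In Python, from workcell import ctrl gives the robot as it stands.
- The arm moves only by the tool apply_moves, never from a script. Its argument "series" is a list that holds one entry, the list of rows, each a list of 7 numbers: the shift along the tool's x, y, z in cm, then the turn, a rotation vector about the tool's x, y, z in degrees, then the opening, from 0 (shut) to 1 (fully open). A call has 1 to 12 rows; each row shifts and turns the commanded pose from where the row before left it, along the tool's axes as they then stand; what a row does not reach is not made up. A row lasts 1/10 s, in which the tool goes at most 50 mm and 8.59 degrees, less where a joint would pass 70% of its speed; a pose out of reach is approached as far as the arm can. A call with a gripper value outside its range is refused whole. The fingers move at their own pace and stop on an object; the grip force is fixed at half the most. Time passes only in rows, so rows that do not move let the fingers close. It gives the time, the measured TCP pose, the force and the opening at its end, in the units of the state.
- ctrl.get_obs(): the state, without advancing time (a new reading comes with each control period).
- ctrl.get_image(name): name is "scene" or "top" or "wrist"; returns a dict with "img" (420x560x3 uint8, blue, green, red), "K" (3x3 intrinsics, pixels), "cam_to_world" (4x4, takes a point from camera to world coordinates). Camera axes: x right, y down, z forward; pixel columns grow to the right and rows downward; lengths in mm; the calibration is good to about 2 mm. A picture is of the moment at which its call begins. There is no depth.
- ctrl.close_job(): hands the job in, once; it reports no verdict.
The state is a dict: "t": time; "qpos": joint angles; "qvel": joint speeds; "joint_torque": joint torques, N m; "ee_pos": TCP position; "orientation": TCP orientation; "ft_force": force on the tool from outside, world axes, zero at the start; "moment": the same for the moment, N m; "width": finger opening in mm.
Only numpy, scipy, OpenCV 4.12 (cv2) and the standard library are available. Lean on these libraries where they do the work, as an engineer would, in place of code of your own. Each camera call takes 0.05 s, during which the arm holds its last target. There are 200 camera calls.

## Working session

There is one attempt and no reset: what is moved stays moved. The work goes in short steps, Python scripts to look and compute and a tool call to move; the robot and the scene stay as the last step left them, time stands still between calls to the robot, and variables do not carry over. Pictures are saved under pics/ and viewed, on a budget of 10 in all, crops included, one or two more only if the job needs it, and the job is handed in when it is done.

Besides the shell and the picture viewer there is one more tool, called as a command line: name --argument value ..., lists and objects as JSON in quotes. apply_moves: Moves the arm, as the interface text tells. Its arguments: {"type":"object","properties":{"series":{"type":"array","items":{"type":"array","items":{"type":"array","items":{"type":"number"}}}}},"required":["series"]}

```bash
mkdir -p pics; cat > h.py <<'E'
import numpy as np, cv2
from scipy.spatial.transform import Rotation as R
from workcell import ctrl
def snap(n,f):
    d=ctrl.get_image(n); cv2.imwrite('pics/'+f,d['img']); np.savez('pics/'+f[:-4]+'.npz',**d); return d
def ray(d,u,v,z):
    c=np.array(d['cam_to_world']); r=c[:3,:3]@np.linalg.inv(d['K'])@[u,v,1]; o=c[:3,3]
    return o+r*(z-o[2])/r[2]
def proj(d,p):
    c=np.linalg.inv(d['cam_to_world']); q=np.array(d['K'])@(c[:3,:3]@p+c[:3,3]); return q[:2]/q[2]
def show():
    o=ctrl.get_obs(); print({k:np.round(o[k],3).tolist() for k in('t','qpos','ee_pos','orientation','ft_force','moment','width')}); return o
E
python3 - <<'E'
from h import *
o=show(); print(R.from_rotvec(o['orientation']).as_matrix().round(3), ctrl.tcp_to_tips)
a=snap('scene','s0.png')['img'];b=snap('top','t0.png');print(b['K'],b['cam_to_world'])
E
```

```text
{'t': 0.0, 'qpos': [1.116, 0.424, 1.631, 0.0, 1.089, -0.019], 'ee_pos': [263.562, 566.127, 235.907], 'orientation': [-0.679, -3.067, 0.002], 'ft_force': [-0.266, -1.342, 0.629], 'moment': [-0.041, -0.01, 0.016], 'width': 87.582}
[[-0.907  0.422 -0.001]
 [ 0.422  0.907 -0.001]
 [ 0.    -0.002 -1.   ]] 14.0
[[411.78679303   0.         271.77150283]
 [  0.         411.78679303 217.10157823]
 [  0.           0.           1.        ]] [[ 1.72889042e-02 -9.97447713e-01  6.92759235e-02  5.48836686e+02]
 [-9.99623672e-01 -1.87193273e-02 -2.00524539e-02 -1.41626940e+00]
 [ 2.12980730e-02 -6.89031681e-02 -9.97395982e-01  1.06743203e+03]
 [ 0.00000000e+00  0.00000000e+00  0.00000000e+00  1.00000000e+00]]
```

View pics/t0.png

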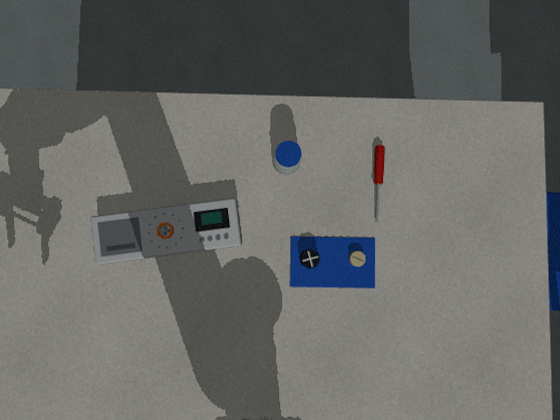

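View pics/s0.png

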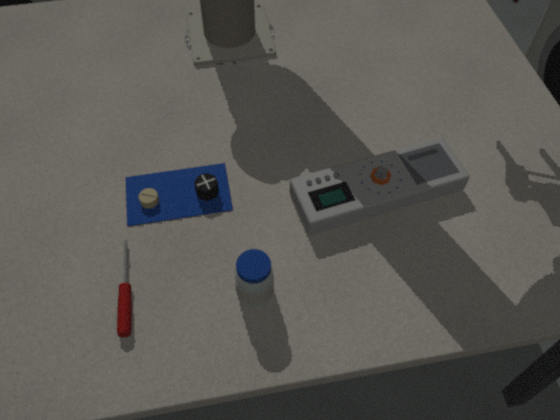

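The top view shows the black dial with its white plus at about (310,259), the ivory dial at (358,259), and the orange collar and spindle at (165,230). The tub cap is at (288,154) and the screwdriver at (378,180). The scene view agrees: dial (206,187), collar (381,175).

```bash
python3 - <<'E'
from h import *
d=np.load('pics/t0.npz')
for n,u,v,z in(('dial',310,259,38),('old',358,259,24),('spin',165,230,78),('tub',288,154,110),('p1',92,216,50),('p2',97,263,50),('p3',236,201,50),('p4',241,245,50)): print(n,ray(d,u,v,z).round(1))
im=d['img']; g=im.min(2).astype(int)
x0,y0=296,245; m=(g[y0:y0+28,x0:x0+28]>100); ys,xs=np.nonzero(m)
P=np.array([ray(d,x+x0,y+y0,38)[:2] for x,y in zip(xs,ys)]); c=P.mean(0);print('plus',c,len(P))
q=P-c; a=np.arctan2(q[:,1],q[:,0]); r=np.hypot(*q.T); s=r>5
print('angle',np.degrees(np.angle((r[s]*np.exp(4j*a[s])).sum())/4))
o=ctrl.get_obs(); print(proj(d,np.array(o['ee_pos'])))
w=snap('wrist','w0.png'); M=w['cam_to_world'].copy(); M[:3,3]-=o['ee_pos'];print(w['K'],(R.from_rotvec(o['orientation']).as_matrix().T@M[:3]).round(3))
E
```

```text
dial [ 517.4 -119.3   38. ]
old [ 519.  -242.8   24. ]
spin [581.9 233.4  78. ]
tub [765.2 -56.4 110. ]
p1 [613.9 419.5  50. ]
p2 [499.4 402.   50. ]
p3 [657.8  67.5  50. ]
p4 [549.2  52.7  50. ]
plus [ 518.48286991 -119.36905908] 44
angle 15.815302490990566
[-32.64342878 387.96331523]
[[305.08674361   0.         279.07910467]
 [  0.         305.08674361 207.93035894]
 [  0.           0.           1.        ]] [[-1.00000e-03 -9.54000e-01 -3.00000e-01  8.21010e+01]
 [ 1.00000e+00 -1.00000e-03 -1.00000e-03 -1.14000e-01]
 [ 1.00000e-03 -3.00000e-01  9.54000e-01 -1.47889e+02]]
```

apply_moves --series '[[[-4.06, -1.71, 0.8, 0, 0, 0, 1], [-4.06, -1.71, 0.8, 0, 0, 0, 1], [-4.06, -1.71, 0.8, 0, 0, 0, 1], [-4.06, -1.71, 0.8, 0, 0, 0, 1], [-4.06, -1.71, 0.8, 0, 0, 0, 1], [-4.06, -1.71, 0.8, 0, 0, 0, 1], [-4.06, -1.71, 0.8, 0, 0, 0, 1], [-4.06, -1.71, 0.8, 0, 0, 0, 1], [-4.06, -1.71, 0.8, 0, 0, 0, 1], [-4.06, -1.71, 0.8, 0, 0, 0, 1], [0, 0, 0, 0, 0, 0, 1], [0, 0, 0, 0, 0, 0, 1]]]'

```text
t: 1.35
ee_pos: [559.7, 239.3, 156.1]
orientation: [-0.682, -3.065, 0.001]
ft_force: [-0.1, -0.8, -0.3]
width: 87.8
```

```bash
python3 - <<'E'
from h import *
o=show(); w=snap('wrist','w1.png'); print(proj(w,np.array([582,233,78])))
E
```

```text
{'t': 1.35, 'qpos': [0.384, 0.499, 1.721, 0.0, 0.923, -0.748], 'ee_pos': [559.663, 239.319, 156.105], 'orientation': [-0.682, -3.065, 0.001], 'ft_force': [-0.052, -0.797, -0.281], 'moment': [-0.007, -0.013, -0.009], 'width': 87.837}
[284.16965012 247.84158398]
```

View pics/w1.png

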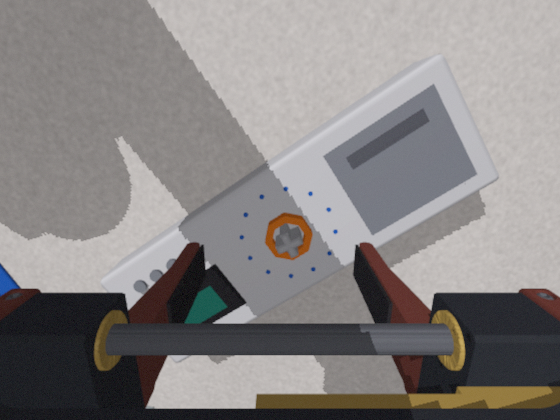

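The wrist view shows the panel, with the orange collar around (289,237) and the grey cross spindle at about (289,239). I'll enlarge this area and segment it.

```bash
python3 - <<'E'
from h import *
d=np.load('pics/w1.npz'); im=d['img']
c=im[206:270,256:320]; cv2.imwrite('pics/w1c.png',cv2.resize(c,None,fx=9,fy=9,interpolation=cv2.INTER_CUBIC))
h=cv2.cvtColor(im,cv2.COLOR_BGR2HSV); m=(h[...,1]>120)&(h[...,0]<20); m[:206]=0;m[270:]=0;m[:,:256]=0;m[:,320:]=0
ys,xs=np.nonzero(m); hull=cv2.convexHull(np.c_[xs,ys].astype(np.int32)); (u,v),ax,a=cv2.fitEllipse(hull); print(u,v,ax,ray(d,u,v,60))
E
```

```text
288.08770751953125 236.03466796875 (46.22977066040039, 46.719390869140625) [581.01032963 237.47817324  60.        ]
```

View pics/w1c.png

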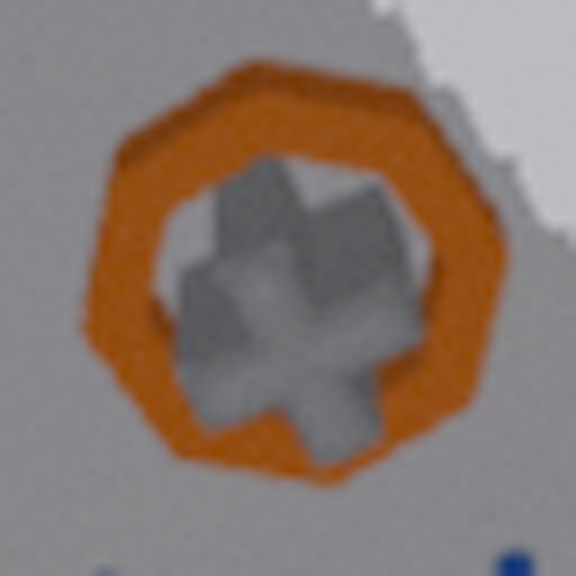

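The enlarged crop shows the spindle's top faces. One spline runs from (245,265) to (350,450) and the other from (195,400) to (410,310), crossing near (300,352), which is about (289,244.8) in the full image.

```bash
python3 - <<'E'
from h import *
d=np.load('pics/w1.npz')
f=lambda x,y,z=77: ray(d,256+(x+.5)/9-.5,206+(y+.5)/9-.5,z)[:2]
for a,b in(((245,265),(350,450)),((195,400),(410,310))):
    p,q=f(*a),f(*b); v=q-p; print('mid',(p+q)/2,'len',np.hypot(*v),'ang',np.degrees(np.arctan2(v[1],v[0]))%90)
print(f(300,352,78)); 
# panel centre from edges corner dots etc: collar base ring
h=cv2.cvtColor(d['img'],cv2.COLOR_BGR2HSV)
m=((h[...,0]>100)&(h[...,0]<130)&(h[...,1]>120)).astype('u1'); m[300:]=0;m[:,:225]=0;m[:,345:]=0
n,l,s,c=cv2.connectedComponentsWithStats(m); P=np.array([ray(d,*x,50)[:2] for x in c[1:]]); print(len(P))
A=np.c_[2*P,np.ones(len(P))]; s=np.linalg.lstsq(A,(P**2).sum(1),rcond=None)[0]; print(s[:2],np.sqrt(s[2]+s[0]**2+s[1]**2)); print(np.hypot(*(P-s[:2]).T).round(1))
E
```

```text
mid [582.00684917 237.04235799] len 20.57054493798393 ang 2.775734294441125
mid [581.86173948 237.48985092] len 21.221139123946646 ang 89.48756009558548
[581.07605824 237.62710643]
12
[583.11525331 236.65370469] 42.138599607937515
[42.1 42.2 42.1 42.2 42.  42.2 42.3 42.1 42.2 42.2 42.1 42.1]
```

apply_moves --series '[[[-1.44, -4.28, 0, 0, 0, 0, 1], [-1.44, -4.28, 0, 0, 0, 0, 1], [-1.44, -4.28, 0, 0, 0, 0, 1], [-1.44, -4.28, 0, 0, 0, 0, 1], [-1.44, -4.28, 0, 0, 0, 0, 1], [-1.44, -4.28, 0, 0, 0, 0, 1], [-1.44, -4.28, 0, 0, 0, 0, 1], [-1.44, -4.28, 0, 0, 0, 0, 1], [0, 0, 0, 0, 0, 8.2, 1], [0, 0, 0, 0, 0, 8.2, 1], [0, 0, 0, 0, 0, 8.2, 1], [0, 0, 0, 0, 0, 8.2, 1]]]'

```text
t: 2.6
ee_pos: [519.5, -117.3, 157.1]
orientation: [1.523, 2.747, 0.0]
ft_force: [-0.5, -0.1, -0.8]
width: 87.9
```

apply_moves --series '[[[0, 0, 1.5, 0, 0, 8.2, 1], [0, 0, 1.5, 0, 0, 8.2, 1], [0, 0, 0, 0, 0, 0, 1], [0, 0, 0, 0, 0, 0, 1]]]'

```text
t: 3.0
ee_pos: [519.6, -117.7, 127.0]
orientation: [-1.887, -2.511, 0.0]
ft_force: [-0.1, -0.3, -0.0]
width: 87.9
```

```bash
python3 - <<'E'
from h import *
o=show(); d=snap('wrist','w2.png'); T=R.from_rotvec(o['orientation']).as_matrix()
print('toolx',np.degrees(np.arctan2(T[1,0],T[0,0])))
g=d['img'].min(2).astype(int); u,v=proj(d,np.array([518,-119.4,38])).astype(int); print(u,v)
m=np.zeros_like(g); m[v-40:v+40,u-40:u+40]=g[v-40:v+40,u-40:u+40]>110
n,l,s,c=cv2.connectedComponentsWithStats(m.astype('u1')); i=1+s[1:,4].argmax(); print(s[1:])
ys,xs=np.nonzero(l==i); P=np.array([ray(d,x,y,38)[:2] for x,y in zip(xs,ys)]); print('bbox',P.min(0),P.max(0)); c=P.mean(0)
q=P-c;a=np.arctan2(q[:,1],q[:,0]);r=np.hypot(*q.T);k=r>6
print(c,'ang',np.degrees(np.angle((r[k]*np.exp(4j*a[k])).sum())/4)%90); print('tool delta',T.T@(np.r_[c,26]-o['ee_pos']))
E
```

```text
{'t': 3.0, 'qpos': [-0.245, 0.448, 1.906, 0.0, 0.787, -0.527], 'ee_pos': [519.56, -117.666, 126.992], 'orientation': [-1.887, -2.511, 0.0], 'ft_force': [-0.147, -0.292, -0.015], 'moment': [-0.042, 0.022, 0.033], 'width': 87.948}
toolx 106.15122660278588
276 218
[[254 197  49  47 513]]
bbox [ 500.38665463 -140.59023796] [ 539.63784924 -101.18476217]
[ 519.93372373 -120.39420577] ang 15.637415082460814
tool delta [ -2.74916101  -0.3717368  100.99179346]
```

View pics/w2.png

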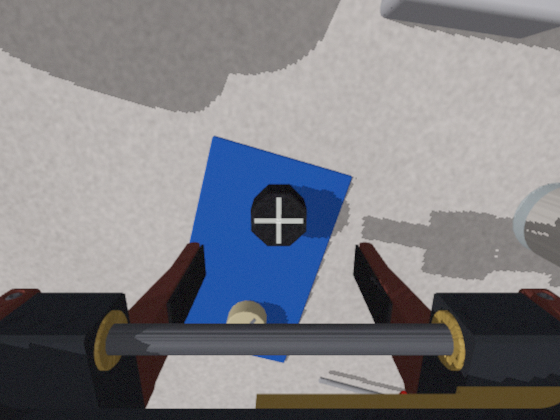

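The dial with its white plus is at (278,220), midway between the fingers and square to them. I'll descend and grasp.

apply_moves --series '[[[-0.27, -0.04, 2.5, 0, 0, -0.5, 1], [0, 0, 3, 0, 0, 0, 1], [0, 0, 2.5, 0, 0, 0, 1], [0, 0, 1.4, 0, 0, 0, 1], [0, 0, 0.7, 0, 0, 0, 1], [0, 0, 0, 0, 0, 0, 1], [0, 0, 0, 0, 0, 0, 0], [0, 0, 0, 0, 0, 0, 0], [0, 0, 0, 0, 0, 0, 0], [0, 0, 0, 0, 0, 0, 0], [0, 0, 0, 0, 0, 0, 0], [0, 0, 0, 0, 0, 0, 0]]]'

```text
t: 4.25
ee_pos: [520.0, -121.6, 25.9]
orientation: [1.883, 2.514, 0.0]
ft_force: [-1.5, 0.1, 2.3]
width: 45.8
```

```bash
python3 - <<'E'
from h import *
show()
E
```

```text
{'t': 4.25, 'qpos': [-0.252, 0.627, 1.929, -0.0, 0.585, -0.537], 'ee_pos': [520.018, -121.594, 25.853], 'orientation': [1.883, 2.514, 0.0], 'ft_force': [-1.476, 0.116, 2.323], 'moment': [-0.058, 0.102, -0.005], 'width': 45.817}
```

apply_moves --series '[[[0, 0, -2.0, 0, 0, 0, 0], [0, 0, -3, 0, 0, 0, 0], [0, 0, -3, 0, 0, 0, 0], [0, 0, -3, 0, 0, 0, 0], [4.08, 2.01, 0, 0, 0, 0, 0], [4.08, 2.01, 0, 0, 0, 0, 0], [4.08, 2.01, 0, 0, 0, 0, 0], [4.08, 2.01, 0, 0, 0, 0, 0], [4.08, 2.01, 0, 0, 0, 0, 0], [4.08, 2.01, 0, 0, 0, 0, 0], [4.08, 2.01, 0, 0, 0, 0, 0], [4.08, 2.01, 0, 0, 0, 0, 0]]]'

```text
t: 5.45
ee_pos: [582.2, 238.8, 135.5]
orientation: [-1.883, -2.515, 0.001]
ft_force: [2.3, 0.1, -0.0]
width: 46.1
```

apply_moves --series '[[[0, 0, 0, 0, 0, 7.6, 0], [0, 0, 0, 0, 0, 7.7, 0], [0, 0, 0, 0, 0, 0, 0], [0, 0, 0, 0, 0, 0, 0]]]'

```text
t: 5.85
ee_pos: [582.2, 236.7, 135.5]
orientation: [-2.197, -2.245, 0.001]
ft_force: [-0.1, -0.2, -0.6]
width: 45.5
```

```bash
python3 - <<'E'
from h import *
o=show(); d=snap('wrist','w3.png'); T=R.from_rotvec(o['orientation']).as_matrix(); p=np.array(o['ee_pos'])
print('toolx',np.degrees(np.arctan2(T[1,0],T[0,0])))
z=p[2]+12; u,v=proj(d,np.r_[p[:2],z]).astype(int); print(u,v)
h=cv2.cvtColor(d['img'],cv2.COLOR_BGR2HSV); m=np.zeros(h.shape[:2],'u1'); W=45
m[v-W:v+W,u-W:u+W]=((h[...,2]>110)&(h[...,1]<60))[v-W:v+W,u-W:u+W]
n,l,s,c=cv2.connectedComponentsWithStats(m); print(s[1:],c[1:])
for i in range(1,n):
  if s[i,4]>150:
    ys,xs=np.nonzero(l==i); P=np.array([T.T@(ray(d,x,y,z)-p) for x,y in zip(xs,ys)])[:,:2]; c=P.mean(0); q=P-c;a=np.arctan2(q[:,1],q[:,0]);r=np.hypot(*q.T);k=r>6
    print('tool',c,P.min(0),P.max(0),np.degrees(np.angle((r[k]*np.exp(4j*a[k])).sum())/4))
E
```

```text
{'t': 5.85, 'qpos': [0.367, 0.552, 1.685, -0.0, 0.905, 0.346], 'ee_pos': [582.202, 236.704, 135.462], 'orientation': [-2.197, -2.245, 0.001], 'ft_force': [-0.129, -0.193, -0.551], 'moment': [-0.077, 0.036, 0.009], 'width': 45.525}
toolx 91.23026247083388
277 282
[[ 232  237   10    9   60]
 [ 318  237    4    8   26]
 [ 239  245   80   71 1165]
 [ 232  299   48   25  549]] [[236.08333333 239.86666667]
 [319.80769231 240.07692308]
 [278.83519313 280.20257511]
 [247.78324226 315.64116576]]
tool [1.20282015 0.51780401] [-19.38074725 -19.59196755] [20.72667357 20.37318448] 0.3151398278463335
tool [-19.80115564 -15.81112014] [-24.38429026 -24.35281459] [-9.6416188   0.57835431] 20.729036463059064
```

View pics/w3.png

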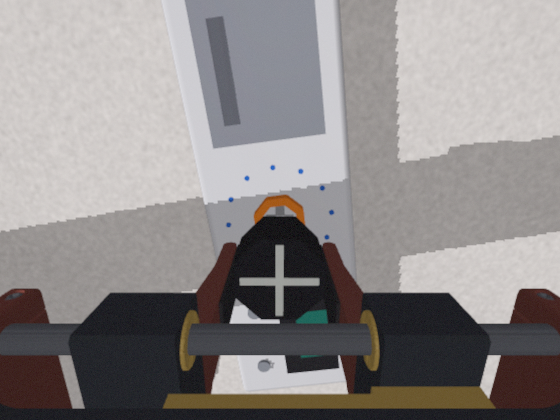

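The white plus is at (279,280), square in the hand to 0.3° and within 1 mm of centre. The collar and spindle show just beyond it at (280,210). I'll go down close to the tip, then press slowly.

apply_moves --series '[[[-0.05, 0, 1.0, 0, 0, 0, 0], [0, 0, 1.2, 0, 0, 0, 0], [0, 0, 0.8, 0, 0, 0, 0], [0, 0, 0.3, 0, 0, 0, 0], [0, 0, 0.2, 0, 0, 0, 0], [0, 0, 0.2, 0, 0, 0, 0], [0, 0, 0, 0, 0, 0, 0]]]'

```text
t: 6.6
ee_pos: [582.5, 236.4, 98.6]
orientation: [2.201, 2.241, 0.0]
ft_force: [-0.4, -0.0, -0.9]
width: 45.9
```

apply_moves --series '[[[0, 0, 0.2, 0, 0, 0, 0], [0, 0, 0.2, 0, 0, 0, 0], [0, 0, 0.2, 0, 0, 0, 0], [0, 0, 0, 0, 0, 0, 0]]]'

```text
t: 7.0
ee_pos: [582.3, 236.3, 92.4]
orientation: [-2.201, -2.241, 0.001]
ft_force: [0.5, -0.1, 0.2]
width: 45.9
```

apply_moves --series '[[[0, 0, 0.3, 0, 0, 0, 0], [0, 0, 0.3, 0, 0, 0, 0], [0, 0, 0.3, 0, 0, 0, 0], [0, 0, 0.2, 0, 0, 0, 0], [0, 0, 0.2, 0, 0, 0, 0], [0, 0, 0, 0, 0, 0, 0]]]'

```text
t: 7.6
ee_pos: [582.3, 236.3, 79.7]
orientation: [-2.201, -2.241, 0.001]
ft_force: [-2.9, -0.2, 4.7]
width: 45.4
```

apply_moves --series '[[[0, 0, 0.2, 0, 0, 0, 0], [0, 0, 0.15, 0, 0, 0, 0], [0, 0, 0.1, 0, 0, 0, 0], [0, 0, 0, 0, 0, 0, 0], [0, 0, 0, 0, 0, 0, 0]]]'

```text
t: 8.1
ee_pos: [582.4, 236.4, 75.9]
orientation: [2.201, 2.241, -0.0]
ft_force: [-3.0, -1.6, 9.0]
width: 45.8
```

apply_moves --series '[[[0, 0, 0.1, 0, 0, 0, 0], [0, 0, 0.1, 0, 0, 0, 0], [0, 0, 0, 0, 0, 0, 0], [0, 0, 0, 0, 0, 0, 0]]]'

```text
t: 8.5
ee_pos: [582.5, 236.4, 75.7]
orientation: [2.201, 2.241, 0.0]
ft_force: [-7.9, -2.9, 23.3]
width: 45.6
```

The position has stalled at 75.7 and the force jumped to 23 N, so the collar is on its hard stop. I'll hold briefly and check for slip by looking.

apply_moves --series '[[[0, 0, 0, 0, 0, 0, 0], [0, 0, 0, 0, 0, 0, 0], [0, 0, 0, 0, 0, 0, 0], [0, 0, 0, 0, 0, 0, 0], [0, 0, 0, 0, 0, 0, 0], [0, 0, 0, 0, 0, 0, 0]]]'

```text
t: 9.1
ee_pos: [582.5, 236.4, 75.7]
orientation: [2.201, 2.241, 0.0]
ft_force: [-8.9, -2.4, 23.9]
width: 45.9
```

```bash
python3 - <<'E'
from h import *
show(); d=snap('wrist','w4.png'); e=snap('scene','s4.png')
u,v=proj(e,np.array([582,237,70])).astype(int)
c=e['img'][max(v-60,0):v+60,u-70:u+70]; c=cv2.resize(c,None,fx=3.5,fy=3.5,interpolation=cv2.INTER_CUBIC); c=cv2.copyMakeBorder(c[:420],0,420-c[:420].shape[0],0,0,0)
cv2.imwrite('pics/c4.png',cv2.resize(np.hstack([d['img'][:,120:440],c]),None,fx=.98,fy=.98)[:, :800])
E
```

```text
{'t': 9.1, 'qpos': [0.367, 0.637, 1.705, 0.0, 0.799, 0.349], 'ee_pos': [582.457, 236.416, 75.661], 'orientation': [2.201, 2.241, 0.0], 'ft_force': [-8.921, -2.423, 23.85], 'moment': [-0.65, 1.691, 0.037], 'width': 45.946}
```

View pics/c4.png

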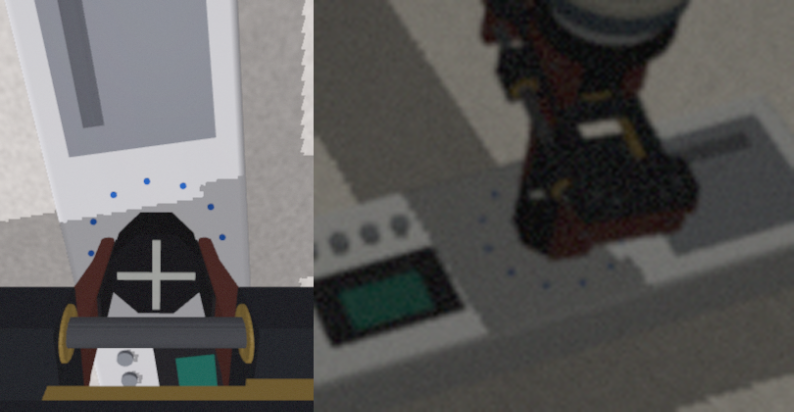

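The wrist view shows the plus at about (279,280.5), unchanged from before insertion, so the dial did not slip in the fingers. It is seated and still held, so I'll hand in.

```bash
python3 -c "
from h import *
show(); ctrl.close_job()"
```

```text
{'t': 9.2, 'qpos': [0.367, 0.637, 1.705, 0.0, 0.799, 0.349], 'ee_pos': [582.436, 236.422, 75.658], 'orientation': [2.201, 2.241, 0.0], 'ft_force': [-8.319, -2.99, 24.204], 'moment': [-0.72, 1.724, 0.021], 'width': 46.005}
the job is handed in; nothing more can be done
```

I fitted the black dial onto the spindle, pressed it down to the collar's hard stop, and handed the job in at 9.2 s with the gripper still holding it down.

- **Alignment:** I turned the dial to match the splines. It slid on with almost no force until it met the collar.
- **Pressed home:** Force on the collar rose from 4.7 to 9 N, then jumped to about 24 N while the tool stayed at 75.7 mm. That puts the dial's underside about 54 mm above the worktop, which is the collar's full travel.
- **Grip:** The white plus sits in the same place in the wrist image as before the insertion, so the dial did not slip. The opening reads 46 mm.
- **Side load:** About 9 N of sideways force remains while pressing, which is small.
- **Not checked:** The gripper hid the collar in the last scene picture, so full travel is judged from height and force, not seen. I did not look again at the old dial, the screwdriver or the tub, but the planned moves stayed clear of all three.

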